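# Wedge the rocking bench controller

## Robot

A 6-joint arm with a two-finger parallel gripper is mounted at the origin on the work surface. World frame = base frame: x ahead of the robot, y to its left, z up, the work surface at z = 0. Lengths are in m, angles in rad, forces in N, time in s.
With the tool pointing down it reaches from about 0.25 to 0.775 m from the base axis. Payload 4 kg.
Tool frame: the origin (TCP) lies between the finger pads; the fingertips stand 14 mm ahead of it and the grasp point (between the pads) lies 5 mm behind it; z points along the fingers, y is the direction in which the jaws open and shut (so a half turn about z gives the same grasp; the last joint's range is limited). The gripper opens to 94 mm and grips with 3 to 60 N. Pads are 16 mm wide; open, the fingers measure 119 mm over their backs; the gripper's body (75 mm by 177 mm) begins 78 mm behind the grasp point.
Start: joints at [1.102, 0.087, 1.371, -0, 1.684, -0.103], TCP at [0.197, 0.514, 0.22] pointing down, gripper open.
Joint ranges: [-3.1, 3.1], [-0.76, 2.03], [0.27, 2.55], [-1.08, 4.22], [0.17, 2.65], [-2.57, 2.57]. Speed limits (rad/s): [2.79, 2.79, 3.14, 3.14, 3.14, 3.14].

## Interface

Orientations are given as [roll, pitch, yaw] about the fixed x, y, z axes, in that order (R = Rz(yaw) Ry(pitch) Rx(roll)).
In Python, from bench import robot, cams, spotter gives the robot as it stands.
- The arm moves only by the shell command python3 -m inch 'ROWS'. ROWS is JSON, a list of rows, each an object of numbers: "grip": the opening, from 0 (shut) to 1 (fully open); "dx", "dy", "dz": the shift along the tool's x, y, z in units of 25 mm (1.0 is 25 mm); "rx", "ry", "rz": the turn, a rotation vector about the tool's x, y, z in units of 5 degrees (1.0 is 5 degrees). A call has 1 to 12 rows; each row shifts and turns the pose as measured when the row begins, along the tool's axes as they then stand; what a row does not reach is not made up. A row lasts 1/8 s, in which the tool goes at most 62.5 mm and 10.7 degrees, less where a joint would pass 70% of its speed; a pose out of reach is approached as far as the arm can. A call is refused whole if a number of a shift passes 1 or a number of a turn 1, either way. A call with a gripper value outside its range is refused whole. The fingers move at their own pace and stop on an object; the grip force is fixed at half the most. Time passes only in rows, so rows that do not move let the fingers close. It gives the time, the measured TCP pose, the force and the opening at its end, in the units of the state.
- robot.get_obs(): the state, without advancing time (a new reading comes with each control period).
- cams.snapshot(name): name is "scene" or "top" or "wrist"; returns a dict with "frame" (400x640x3 uint8, red, green, blue), "intrinsics" (3x3 intrinsics, pixels), "k1" (the pictures are not rectified: a ray, as slopes to the right and down, at radius r is drawn at 1 + k1 r^2 times it, then the intrinsics apply), "eye" and "orientation" of the camera in the world. Camera axes: x right, y up, looking along -z (the intrinsics and any distortion apply to the point x, -y, -z); pixel columns grow to the right and rows downward; lengths in m; the calibration is good to about 2 mm. A picture is of the moment at which its call begins. There is no depth.
- robot.close_job(): hands the job in, once; it reports no verdict.
Trained networks look in a picture, given as the dict that the camera call returned (one of the last four; its "shot" number tells which), for a name from the list of things; names that differ only in an ending like _2 or _b are one class to them, and where a whole thing is asked for, a point or a joint stands for the part that bears it (a point fixed in the world has none). Each returns a list of dicts, best first, with "score" (0 to 1); they miss things now and then, are a little off and sometimes report something else, mostly with a low value. They report only what shows in the picture. A call takes as long as a camera call. They do not tell look-alikes from the thing itself.
- spotter.regions_of(picture, query): "pixels" (400x640 bool, what is visible of it) and "extent" ([left, top, right, bottom] in pixels, round what is visible of it).
- spotter.place_of(picture, query): "pixel" ([column, row] in pixels: a listed point, or the origin of a listed thing).
The state is a dict: "time": time; "joint_positions": joint angles; "qvel": joint speeds; "joint_torque": joint torques, N m; "tool_pos": TCP position; "ee_rot": TCP orientation; "wrist_force": force on the tool from outside, world axes, zero at the start; "wrist_torque": the same for the moment, N m; "width": finger opening in m.
Only numpy, scipy, OpenCV 4.12 (cv2) and the standard library are available. Lean on these libraries where they do the work, as an engineer would, in place of code of your own. Each camera call takes 0.05 s, during which the arm holds its last target.

## Task

The white bench controller rocks because one of its feet is short. With your fingertips push the wooden wedge along the bench, thin end first, under that short foot until the controller stands level and no longer rocks, without shoving the controller out of place. Then test it: press down firmly on the top of that corner, and finish while still holding the press, with the controller staying level; do not pick up or lift anything and leave the jar, the metal puck and the screwdriver alone.

Things in the scene. Friction and masses are not known exactly. Their poses are not given: they have to be found in the camera images.
- controller: White metal box, loose, 2.5-3.5 kg, 220 mm (its x) by 260 mm (y). Origin on the bench under its centre, z up, +x out of the display face. Underside 22 mm, flat top 150 mm above the bench. Four rubber feet, 24 mm diameter, domed, at x +/-85, y +/-105 mm. It stands level on three; the one at x +85, y +105 is short. About 2 N down above it tips the box onto that foot; it swings back when let go.
- loose_corner (a point): Where to press: point on the controller's flat top, 150 mm above the bench, straight above the middle of the short foot, 25 mm in from both side faces.
- foot_socket (a point): Point on the underside of the controller, 22 mm above the bench, in the middle of the short foot, which hangs rigidly from it. The foot ends 4 to 8.5 mm above the bench: the gap differs each time and is not told.
- wedge: Loose beech wedge, 70 g, 140 mm long (its x), 50 mm wide (y), flat underside. The top slopes straight from 2 mm thick at the nose (x +70 mm) to 20 mm at the flat upright back (x -70 mm): 0.129 mm per mm. Origin: centre of its underside. It lies beside the controller's +y face, nose roughly (0.1 rad, 8 mm aside) towards the short foot, 35 to 70 mm short of the foot's middle.
- wedge_back (a point): Middle of the wedge's upright back face (50 mm wide, 20 mm high), 10 mm above the bench: push here, along the controller's -y direction. The wedge slides freely (under 1 N) until it meets the foot, then the push force rises: about 5 N leaves it snug, pushing much harder jacks the corner up or shoves the controller. It stays where it is left.
- wedge_nose (a point): Middle of the wedge's thin end, 1 mm above the bench.
- jar: Bystander: white jar with a grey cap, 52 mm diameter, 75 mm tall, in front of the display face. Origin: centre of its underside.
- puck: Bystander: aluminium disc, 50 mm diameter, 30 mm tall, beside the +y face of the controller, some 120 mm to the -x side of the wedge's line. Origin: centre of its underside.
- screwdriver: Bystander: screwdriver with a grey handle lying on the bench some 110 mm to the +x side of the wedge's line, 170 mm long along its x. Origin: on the bench, under its middle.
Things that resemble listed ones, but are neither listed nor needed, are in the scene too. Of the things that look like the wedge, the middle-sized one is meant.

How it is judged:
By the outcome, as a careful person would: the job done as asked, in the order asked, and still so for the second after the job is handed in, while the arm keeps its last pose, push and grip.
It also fails if it takes over 48 s, if anything falls off the work surface, if the arm or the gripper's body presses on something with over 40 N, if the wrist force passes 120 N, or if a joint passes its speed limit or range.

## Working session

There is one attempt and no reset: what is moved stays moved. The work goes in short steps, Python scripts to look and compute and a shell command to move; the robot and the scene stay as the last step left them, time stands still between calls to the robot, and variables do not carry over. Pictures are saved under pics/ and viewed, and the job is handed in when it is done.

```bash
ls; mkdir -p pics
cat > h.py <<'E'
import numpy as np, cv2
from bench import robot, cams, spotter
from scipy.spatial.transform import Rotation as R
def rotm(o):
    o=np.array(o,float)
    if o.shape==(3,3): return o
    if o.size==4: return R.from_quat(o).as_matrix()
    return R.from_euler('xyz',o).as_matrix()
def ray(p,uv):
    K=np.array(p['intrinsics']);k=p['k1']
    d=np.array([(uv[0]-K[0,2])/K[0,0],(uv[1]-K[1,2])/K[1,1]])
    u=d.copy()
    for _ in range(30): u=d/(1+k*(u@u))
    return np.array(p['eye']),rotm(p['orientation'])@np.array([u[0],-u[1],-1])
def at(p,uv,z):
    e,v=ray(p,uv); return e+v*(z-e[2])/v[2]
def proj(p,X):
    K=np.array(p['intrinsics'])
    c=rotm(p['orientation']).T@(np.array(X)-np.array(p['eye']))
    s=np.array([c[0],-c[1]])/-c[2]; s=s*(1+p['k1']*(s@s))
    return np.array([K[0,0]*s[0]+K[0,2],K[1,1]*s[1]+K[1,2]])
def save(img,n): cv2.imwrite('pics/'+n,cv2.cvtColor(np.ascontiguousarray(img),cv2.COLOR_RGB2BGR))
E
python3 - <<'E'
from h import *
print(robot.get_obs())
for n in('scene','top'):
    p=cams.snapshot(n); save(p['frame'],n+'0.png'); print(n,p['eye'],p['orientation'],p['k1'])
    for q in('controller','loose_corner','foot_socket','wedge','wedge_back','wedge_nose','jar','puck','screwdriver'):
        z={'loose_corner':.15,'foot_socket':.022,'wedge_back':.01}.get(q,0)
        for d in spotter.place_of(p,q)[:4]: print(q,np.round(d['pixel']),round(d['score'],2),at(p,d['pixel'],z).round(3))
E
```

```text
pics
{'time': 0.0, 'joint_positions': array([ 1.10188862e+00,  8.79499820e-02,  1.37222048e+00,  2.32695297e-05,
        1.68358308e+00, -1.03108804e-01]), 'qvel': array([-0.00098161, -0.00151541, -0.00162118, -0.00087124,  0.00060308,
       -0.00066622]), 'joint_torque': array([-4.07477341e-05, -3.40158248e+01, -3.02432764e+01,  7.20193936e-02,
        3.24908900e-02, -1.51611875e-04]), 'tool_pos': array([0.19650547, 0.51315931, 0.21832401]), 'ee_rot': array([-3.13944562e+00, -2.45416041e-04,  2.77579608e+00]), 'wrist_force': array([ 0.11946183, -0.42284366, -0.13311719]), 'wrist_torque': array([-0.03676493,  0.00653183, -0.05257052]), 'width': 0.0938315736220946}
scene [0.95031536 0.16710786 0.82374693] [ 0.51903141 -0.00879716  1.97264004] -0.04603062329046887
controller [330. 244.] 0.68 [0.608 0.071 0.   ]
loose_corner [263. 176.] 0.58 [ 0.58  -0.103  0.15 ]
foot_socket [272. 203.] 0.63 [ 0.572 -0.1    0.022]
wedge [387. 246.] 0.91 [0.561 0.2   0.   ]
wedge [363. 320.] 0.73 [0.746 0.205 0.   ]
wedge [305. 232.] 0.67 [ 0.602  0.005 -0.   ]
wedge_back [398. 262.] 0.75 [0.593 0.236
[... 483 characters left out ...]
00e+00] -0.00015904520902962433
controller [398. 256.] 0.63 [ 0.477 -0.2    0.   ]
loose_corner [362. 202.] 0.68 [ 0.576 -0.105  0.15 ]
foot_socket [359. 215.] 0.73 [ 0.569 -0.11   0.022]
wedge [310. 203.] 0.89 [0.602 0.002 0.   ]
wedge [222. 228.] 0.76 [0.547 0.208 0.   ]
wedge [228. 147.] 0.73 [0.741 0.198 0.   ]
wedge_back [207. 208.] 0.63 [0.593 0.242 0.01 ]
wedge_back [262. 149.] 0.55 [0.733 0.114 0.01 ]
wedge_nose [192. 146.] 0.86 [0.746 0.283 0.   ]
wedge_nose [342. 213.] 0.76 [ 0.578 -0.073  0.   ]
wedge_nose [240. 238.] 0.76 [0.524 0.166 0.   ]
jar [446. 180.] 0.81 [ 0.652 -0.321  0.   ]
puck [314. 262.] 0.97 [ 0.465 -0.006  0.   ]
screwdriver [315. 163.] 0.83 [ 0.701 -0.01   0.   ]
```

View pics/scene0.png

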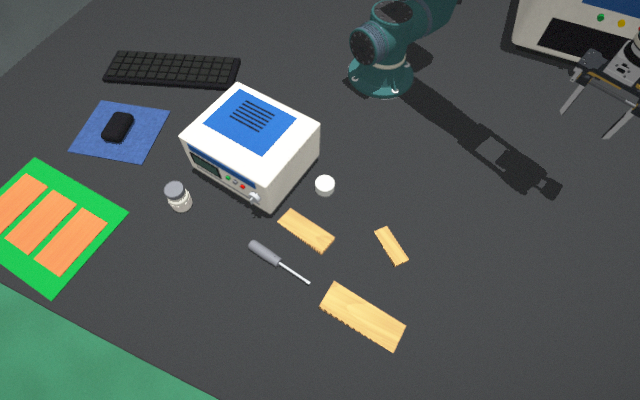

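View pics/top0.png

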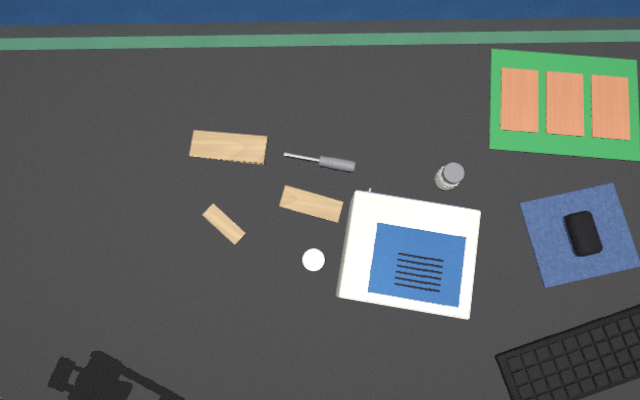

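Run:
```python
from h import *
p=cams.snapshot('top')
# wedge-like sizes, via regions
vis=p['frame'].copy()
for d in spotter.regions_of(p,'wedge'):
    m=d['pixels'].astype(np.uint8); 
    r=cv2.minAreaRect(np.argwhere(m)[:,::-1].astype(np.float32)); b=cv2.boxPoints(r)
    W=[at(p,c,0.005)[:2] for c in b]
    print(d['score'],d['extent'],m.sum(),[np.round(w,3) for w in W],[round(float(np.linalg.norm(W[i]-W[i-1])),3) for i in range(4)])
for q in ['controller','jar','puck','screwdriver']:
    for d in spotter.regions_of(p,q)[:2]: print(q,d['score'],d['extent'])
save(cv2.resize(p['frame'][110:330,190:490],None,fx=2.6,fy=2.6,interpolation=cv2.INTER_CUBIC),'topcrop.png')
```

```text
0.98 [204.9, 207.2, 243.3, 244.8] 692 [array([0.578, 0.253]), array([0.607, 0.227]), array([0.536, 0.152]), array([0.508, 0.178])] [0.103, 0.039, 0.103, 0.039]
0.83 [188.5, 132.1, 268.5, 164.3] 2132 [array([0.717, 0.288]), array([0.79 , 0.283]), array([0.767, 0.1  ]), array([0.693, 0.108])] [0.182, 0.074, 0.184, 0.074]
controller 0.64 [335.9, 191.9, 481.2, 320.8]
jar 0.97 [435.3, 162.0, 462.4, 188.4]
puck 0.87 [303.2, 249.3, 326.4, 271.7]
screwdriver 0.71 [285.7, 155.1, 357.3, 173.5]
```

View pics/topcrop.png

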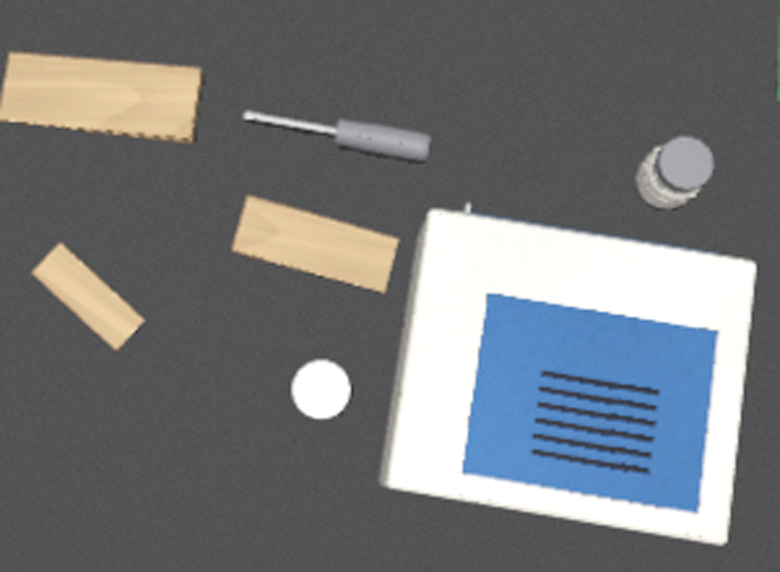

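The wedge candidates are the big one (228,147), about 183 mm long, the middle one (311,203), and the small one (223,224), about 103 mm. I choose the middle one at (311,203), nose towards the controller. The crop confirms that it lies by the controller's corner, between the screwdriver and the puck. Next I fit the poses from both views.

```bash
cat > fit.py <<'E'
from h import *
from scipy.optimize import minimize
WP=np.array([[.07,.025,0],[.07,-.025,0],[-.07,.025,0],[-.07,-.025,0],[.07,.025,.002],[.07,-.025,.002],[-.07,.025,.02],[-.07,-.025,.02]])
CP=np.array([[sx*.11,sy*.13,z] for sx in(1,-1) for sy in(1,-1) for z in(.022,.15)])
def place(P,q):
    c,s=np.cos(q[2]),np.sin(q[2])
    return np.c_[q[0]+c*P[:,0]-s*P[:,1],q[1]+s*P[:,0]+c*P[:,1],P[:,2]]
def hullmask(p,P,q,S=4):
    pts=np.array([proj(p,x) for x in place(P,q)])
    h=cv2.convexHull(((pts+.5)*S*16-8).astype(np.int32))
    m=np.zeros((400*S,640*S),np.uint8); cv2.fillConvexPoly(m,h,1,shift=4)
    return cv2.resize(m.astype(np.float32),(640,400),interpolation=cv2.INTER_AREA)
def fit(pms,P,q0,step=(.006,.006,.05)):
    def cost(v):
        q=v*np.array([.01,.01,.1]); c=0
        for p,m in pms: c+=np.abs(hullmask(p,P,q)-m).sum()
        return c
    v0=np.array(q0)/np.array([.01,.01,.1])
    sim=np.vstack([v0]+[v0+np.eye(3)[i]*[.6,.6,.6][i] for i in range(3)])
    r=minimize(cost,v0,method='Nelder-Mead',options=dict(initial_simplex=sim,xatol=1e-3,fatol=.3,maxiter=150))
    return r.x*np.array([.01,.01,.1]),r.fun
def woodmask(p,q0):
    h=cv2.cvtColor(p['frame'],cv2.COLOR_RGB2HSV)
    m=((h[...,0]>8)&(h[...,0]<28)&(h[...,1]>50)&(h[...,2]>70)).astype(np.uint8)
    near=cv2.dilate((hullmask(p,WP,q0)>0).astype(np.uint8),np.ones((9,9)))
    return (m*near).astype(np.float32)
def boxmask(p,q0):
    f=p['frame'].astype(int)
    m=((f.max(2)>95)).astype(np.uint8)
    near=cv2.dilate((hullmask(p,CP,q0)>0).astype(np.uint8),np.ones((9,9)))
    m=m*near; m=cv2.morphologyEx(m,cv2.MORPH_CLOSE,np.ones((15,15))); m=cv2.morphologyEx(m,cv2.MORPH_OPEN,np.ones((7,7)))
    return m.astype(np.float32)
E
python3 - <<'E'
from fit import *
ps=[cams.snapshot('top'),cams.snapshot('scene')]
w0=[.6,.002,-1.75]; c0=[.477,-.2,-.16]
for sel in ([0],[1],[0,1]):
    print(sel,'wedge',*fit([(ps[i],woodmask(ps[i],w0)) for i in sel],WP,w0))
    q,f=fit([(ps[i],boxmask(ps[i],c0)) for i in sel],CP,c0); print('box',q,f)
    print('foot',place(np.array([[.085,.105,.15]]),q))
save(np.hstack([boxmask(ps[0],c0),boxmask(ps[1],c0)])[150-0:350]*255,'m.png') if 0 else None
o=[]
for p in ps:
    v=p['frame'].copy()
    for P,z in((WP,w0),(CP,q)):
        pass
    v[boxmask(p,q)>0]=v[boxmask(p,q)>0]//2+[100,0,0]
    for x in place(np.vstack([CP,[[.085,.105,.15]]]),q): cv2.circle(v,tuple(int(round(a)) for a in proj(p,x)),2,(0,255,0),-1)
    o.append(v[60:330,160:490])
save(np.hstack(o),'boxfit.png')
E
```

```text
[0] wedge [ 6.00545040e-01  9.95913016e-05 -1.85063145e+00] 64.9375
box [ 0.47262321 -0.19707775 -0.18292533] 186.8125
foot [[ 0.57530527 -0.10929168  0.15      ]]
[1] wedge [ 0.59971822  0.00251542 -1.84961166] 57.1875
box [ 0.47201821 -0.19513225 -0.1860247 ] 227.0625
foot [[ 0.57497186 -0.10766485  0.15      ]]
[0, 1] wedge [ 6.00127949e-01  7.95121310e-04 -1.84160461e+00] 146.4375
box [ 0.47231709 -0.19675673 -0.18178678] 467.1875
foot [[ 0.57489914 -0.10885381  0.15      ]]
```

View pics/boxfit.png

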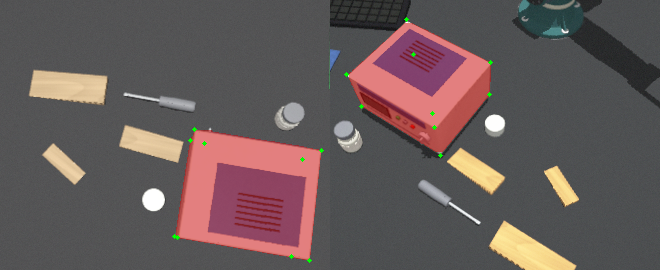

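```bash
cat > plan.py <<'E'
from h import *
import sys
def plan(x,y,z,yaw,n):
    o=robot.get_obs(); p=o['tool_pos']; T=rotm(o['ee_rot'])
    G=R.from_euler('xyz',[np.pi,0,yaw]).as_matrix()
    rv=R.from_matrix(T.T@G).as_rotvec()/n
    d=(np.array([x,y,z])-p)/n
    for k in range(n):
        print(np.round(T.T@d/.025,2), np.round(np.degrees(rv)/5,2)); T=T@R.from_rotvec(rv).as_matrix()
    print('t',o['time'],'pos',p.round(4),'rot',np.round(o['ee_rot'],3),'F',o['wrist_force'].round(2))
if __name__=='__main__':
    a=[float(v) for v in sys.argv[1:]]; plan(*a[:4],int(a[4]))
E
python3 plan.py .618 .098 .19 1.388 24
```

```text
[-0.9  -0.4   0.05] [ 0.   -0.    0.66]
[-0.92 -0.34  0.05] [ 0.   -0.    0.66]
[-0.94 -0.29  0.05] [ 0.   -0.    0.66]
[-0.96 -0.23  0.05] [ 0.   -0.    0.66]
[-0.97 -0.18  0.05] [ 0.   -0.    0.66]
[-0.98 -0.12  0.05] [ 0.   -0.    0.66]
[-0.98 -0.06  0.05] [ 0.   -0.    0.66]
[-0.99 -0.01  0.05] [ 0.   -0.    0.66]
[-0.99  0.05  0.05] [ 0.   -0.    0.66]
[-0.98  0.11  0.05] [ 0.   -0.    0.66]
[-0.97  0.16  0.05] [ 0.   -0.    0.66]
[-0.96  0.22  0.05] [ 0.   -0.    0.66]
[-0.95  0.27  0.05] [ 0.   -0.    0.66]
[-0.93  0.33  0.05] [ 0.   -0.    0.66]
[-0.91  0.38  0.05] [ 0.   -0.    0.66]
[-0.89  0.43  0.05] [ 0.   -0.    0.66]
[-0.86  0.48  0.05] [ 0.   -0.    0.66]
[-0.83  0.53  0.05] [ 0.   -0.    0.66]
[-0.8   0.58  0.05] [ 0.   -0.    0.66]
[-0.76  0.62  0.05] [ 0.   -0.    0.66]
[-0.73  0.67  0.05] [ 0.   -0.    0.66]
[-0.69  0.71  0.05] [ 0.   -0.    0.66]
[-0.64  0.75  0.05] [ 0.   -0.    0.66]
[-0.6   0.78  0.05] [ 0.   -0.    0.66]
t 1.4 pos [0.1968 0.5136 0.2195] rot [3.142 0.    2.776] F [-0.59 -0.85  0.08]
```

```bash
python3 -m inch '[{"grip":0.21,"dx":-0.9,"dy":-0.4,"rz":0.7},{"grip":0.21,"dx":-0.9,"dy":-0.3,"rz":0.7},{"grip":0.21,"dx":-0.95,"dy":-0.3,"rz":0.7},{"grip":0.21,"dx":-1,"dy":-0.2,"rz":0.7},{"grip":0.21,"dx":-1,"dy":-0.2,"rz":0.7},{"grip":0.21,"dx":-1,"dy":-0.1,"rz":0.7},{"grip":0.21,"dx":-1,"dy":-0.1,"rz":0.7},{"grip":0.21,"dx":-1,"dy":0,"rz":0.7},{"grip":0.21,"dx":-1,"dy":0.05,"rz":0.7},{"grip":0.21,"dx":-1,"dy":0.1,"rz":0.7},{"grip":0.21,"dx":-1,"dy":0.15,"rz":0.7},{"grip":0.21,"dx":-1,"dy":0.2,"rz":0.7}]'; python3 plan.py .618 .098 .15 1.388 12
```

```text
[-1.81 -0.79  0.23] [ 0.   -0.    1.33]
[-1.89 -0.58  0.23] [ 0.   -0.    1.33]
[-1.94 -0.36  0.23] [ 0.   -0.    1.33]
[-1.97 -0.13  0.23] [ 0.   -0.    1.33]
[-1.97  0.1   0.23] [ 0.   -0.    1.33]
[-1.95  0.32  0.23] [ 0.   -0.    1.33]
[-1.9   0.55  0.23] [ 0.   -0.    1.33]
[-1.82  0.76  0.23] [ 0.   -0.    1.33]
[-1.72  0.97  0.23] [ 0.   -0.    1.33]
[-1.6   1.16  0.23] [ 0.   -0.    1.33]
[-1.45  1.34  0.23] [ 0.   -0.    1.33]
[-1.29  1.49  0.23] [ 0.   -0.    1.33]
t 1.4 pos [0.1968 0.5136 0.2195] rot [3.142 0.    2.776] F [-0.59 -0.85  0.08]invalid input at $[0]: expected keys grip, dx, dy, dz, rx, ry, rz
```

```bash
python3 -m inch '[{"grip":0.21,"dx":-0.9,"dy":-0.4,"dz":0,"rx":0,"ry":0,"rz":0.7},{"grip":0.21,"dx":-0.9,"dy":-0.3,"dz":0,"rx":0,"ry":0,"rz":0.7},{"grip":0.21,"dx":-0.95,"dy":-0.3,"dz":0,"rx":0,"ry":0,"rz":0.7},{"grip":0.21,"dx":-1,"dy":-0.2,"dz":0,"rx":0,"ry":0,"rz":0.7},{"grip":0.21,"dx":-1,"dy":-0.2,"dz":0,"rx":0,"ry":0,"rz":0.7},{"grip":0.21,"dx":-1,"dy":-0.1,"dz":0,"rx":0,"ry":0,"rz":0.7},{"grip":0.21,"dx":-1,"dy":-0.1,"dz":0,"rx":0,"ry":0,"rz":0.7},{"grip":0.21,"dx":-1,"dy":0,"dz":0,"rx":0,"ry":0,"rz":0.7},{"grip":0.21,"dx":-1,"dy":0.05,"dz":0,"rx":0,"ry":0,"rz":0.7},{"grip":0.21,"dx":-1,"dy":0.1,"dz":0,"rx":0,"ry":0,"rz":0.7},{"grip":0.21,"dx":-1,"dy":0.15,"dz":0,"rx":0,"ry":0,"rz":0.7},{"grip":0.21,"dx":-1,"dy":0.2,"dz":0,"rx":0,"ry":0,"rz":0.7}]'; python3 plan.py .618 .098 .15 1.388 12
```

```text
time: 2.9
tool_pos: [0.4097, 0.2912, 0.2199]
ee_rot: [3.14, -0.001, 2.022]
wrist_force: [0.1, 0.5, 0.7]
width: 0.0195
[-0.88  0.34  0.23] [ 0.   -0.    0.61]
[-0.86  0.39  0.23] [ 0.   -0.    0.61]
[-0.84  0.43  0.23] [ 0.   -0.    0.61]
[-0.82  0.48  0.23] [ 0.   -0.    0.61]
[-0.79  0.52  0.23] [ 0.   -0.    0.61]
[-0.76  0.56  0.23] [ 0.   -0.    0.61]
[-0.73  0.6   0.23] [ 0.   -0.    0.61]
[-0.7   0.64  0.23] [ 0.   -0.    0.61]
[-0.66  0.68  0.23] [ 0.   -0.    0.61]
[-0.63  0.71  0.23] [ 0.   -0.    0.61]
[-0.59  0.74  0.23] [ 0.   -0.    0.61]
[-0.55  0.77  0.23] [ 0.   -0.    0.61]
t 2.9 pos [0.4097 0.2912 0.2199] rot [ 3.140e+00 -1.000e-03  2.022e+00] F [0.12 0.54 0.73]
```

```bash
python3 -m inch '[{"grip":0.21,"dx":-0.9,"dy":0.35,"dz":0.2,"rx":0,"ry":0,"rz":0.6},{"grip":0.21,"dx":-0.9,"dy":0.4,"dz":0.2,"rx":0,"ry":0,"rz":0.6},{"grip":0.21,"dx":-0.85,"dy":0.45,"dz":0.2,"rx":0,"ry":0,"rz":0.6},{"grip":0.21,"dx":-0.8,"dy":0.5,"dz":0.2,"rx":0,"ry":0,"rz":0.6},{"grip":0.21,"dx":-0.8,"dy":0.5,"dz":0.2,"rx":0,"ry":0,"rz":0.6},{"grip":0.21,"dx":-0.75,"dy":0.55,"dz":0.2,"rx":0,"ry":0,"rz":0.6},{"grip":0.21,"dx":-0.75,"dy":0.6,"dz":0.2,"rx":0,"ry":0,"rz":0.6},{"grip":0.21,"dx":-0.7,"dy":0.65,"dz":0.2,"rx":0,"ry":0,"rz":0.6},{"grip":0.21,"dx":-0.65,"dy":0.7,"dz":0.2,"rx":0,"ry":0,"rz":0.6},{"grip":0.21,"dx":-0.65,"dy":0.7,"dz":0.2,"rx":0,"ry":0,"rz":0.6},{"grip":0.21,"dx":-0.6,"dy":0.75,"dz":0.2,"rx":0,"ry":0,"rz":0.6},{"grip":0.21,"dx":-0.55,"dy":0.75,"dz":0.2,"rx":0,"ry":0,"rz":0.6}]'; python3 plan.py .618 .1 .018 1.388 8
python3 - <<'E'
from h import *
p=cams.snapshot('wrist'); save(p['frame'],'wrist1.png')
E
```

```text
time: 4.4
tool_pos: [0.6272, 0.0858, 0.1585]
ee_rot: [3.138, -0.004, 1.365]
wrist_force: [0.6, 0.5, 0.0]
width: 0.0198
[ 0.06 -0.06  0.7 ] [ 0.   -0.01 -0.03]
[ 0.06 -0.06  0.7 ] [ 0.   -0.01 -0.03]
[ 0.06 -0.06  0.7 ] [ 0.   -0.01 -0.03]
[ 0.06 -0.06  0.7 ] [ 0.   -0.01 -0.03]
[ 0.06 -0.06  0.7 ] [ 0.   -0.01 -0.03]
[ 0.06 -0.06  0.7 ] [ 0.   -0.01 -0.03]
[ 0.06 -0.06  0.7 ] [ 0.   -0.01 -0.03]
[ 0.06 -0.06  0.7 ] [ 0.   -0.01 -0.03]
t 4.4 pos [0.6272 0.0858 0.1585] rot [ 3.138 -0.004  1.365] F [0.64 0.5  0.01]
```

View pics/wrist1.png

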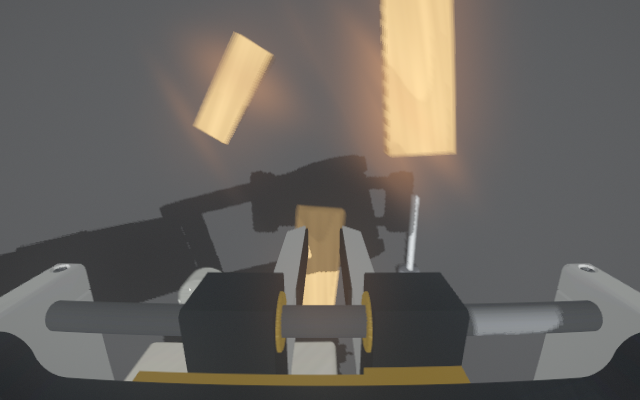

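The wrist view shows the back edge of the wedge at (320,208), centred ahead of the fingers at (295,230) and (350,230). The bystanders are clear. I move behind it and go down.

```bash
python3 -m inch '[{"grip":0.21,"dx":0.3,"dy":-0.25,"dz":0.2,"rx":0,"ry":0,"rz":-0.15},{"grip":0.21,"dx":0.2,"dy":-0.25,"dz":0.7,"rx":0,"ry":0,"rz":-0.1},{"grip":0.21,"dx":0.1,"dy":0,"dz":1,"rx":0,"ry":0,"rz":0},{"grip":0.21,"dx":0,"dy":0,"dz":1,"rx":0,"ry":0,"rz":0},{"grip":0.21,"dx":0,"dy":0,"dz":1,"rx":0,"ry":0,"rz":0},{"grip":0.21,"dx":0,"dy":0,"dz":0.7,"rx":0,"ry":0,"rz":0}]'; python3 plan.py .618 .1 .018 1.388 2
```

```text
time: 5.2
tool_pos: [0.6152, 0.1071, 0.0366]
ee_rot: [3.14, -0.004, 1.392]
wrist_force: [1.0, -0.2, 0.1]
width: 0.0194
[-0.13  0.08  0.37] [ 0.01 -0.02  0.02]
[-0.13  0.08  0.37] [ 0.01 -0.02  0.02]
t 5.2 pos [0.6152 0.1071 0.0366] rot [ 3.14  -0.004  1.392] F [ 0.97 -0.16  0.11]
```

```bash
python3 -m inch '[{"grip":0.21,"dx":0,"dy":0.18,"dz":0.35,"rx":0,"ry":0,"rz":0},{"grip":0.21,"dx":0,"dy":0,"dz":0.35,"rx":0,"ry":0,"rz":0},{"grip":0.21,"dx":0,"dy":0,"dz":0.1,"rx":0,"ry":0,"rz":0}]'; python3 plan.py .618 .1 .018 1.388 1
```

```text
time: 5.58
tool_pos: [0.6186, 0.1076, 0.0145]
ee_rot: [3.141, -0.004, 1.394]
wrist_force: [0.7, 0.8, -0.4]
width: 0.0199
[-0.3   0.03 -0.14] [ 0.   -0.04  0.07]
t 5.575 pos [0.6186 0.1076 0.0145] rot [ 3.141 -0.004  1.394] F [ 0.72  0.81 -0.44]
```

```bash
python3 -m inch '[{"grip":0.21,"dx":-0.2,"dy":0,"dz":-0.17,"rx":0,"ry":0,"rz":0},{"grip":0.21,"dx":-0.3,"dy":0,"dz":0,"rx":0,"ry":0,"rz":0},{"grip":0.21,"dx":-0.3,"dy":0,"dz":0,"rx":0,"ry":0,"rz":0},{"grip":0.21,"dx":-0.2,"dy":0,"dz":0,"rx":0,"ry":0,"rz":0},{"grip":0.21,"dx":-0.2,"dy":0,"dz":0,"rx":0,"ry":0,"rz":0},{"grip":0.21,"dx":-0.2,"dy":0,"dz":0,"rx":0,"ry":0,"rz":0},{"grip":0.21,"dx":-0.25,"dy":0,"dz":0,"rx":0,"ry":0,"rz":0},{"grip":0.21,"dx":-0.25,"dy":0,"dz":0,"rx":0,"ry":0,"rz":0},{"grip":0.21,"dx":-0.25,"dy":0,"dz":0,"rx":0,"ry":0,"rz":0}]'
python3 - <<'E'
from h import *
for n in('top','scene'):
    p=cams.snapshot(n); save(cv2.resize(p['frame'][130:290,230:450] if n=='top' else p['frame'][130:290,200:420],None,fx=3,fy=3,interpolation=cv2.INTER_CUBIC),n+'2.png')
E
```

```text
time: 6.7
tool_pos: [0.6104, 0.051, 0.0216]
ee_rot: [3.137, -0.005, 1.394]
wrist_force: [0.9, 0.0, -1.2]
width: 0.0199
```

View pics/top2.png

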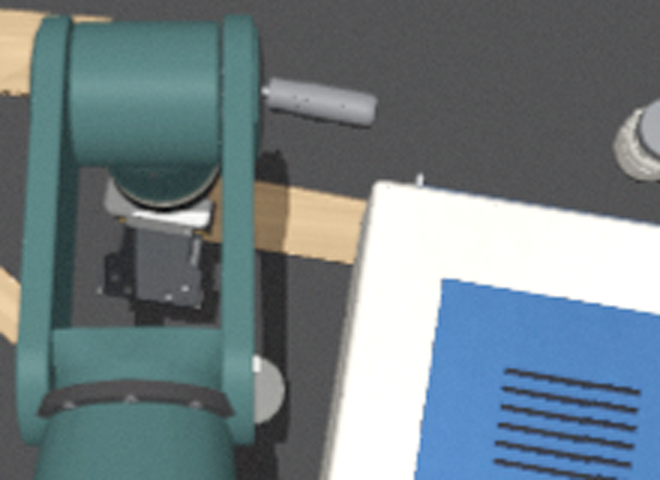

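View pics/scene2.png

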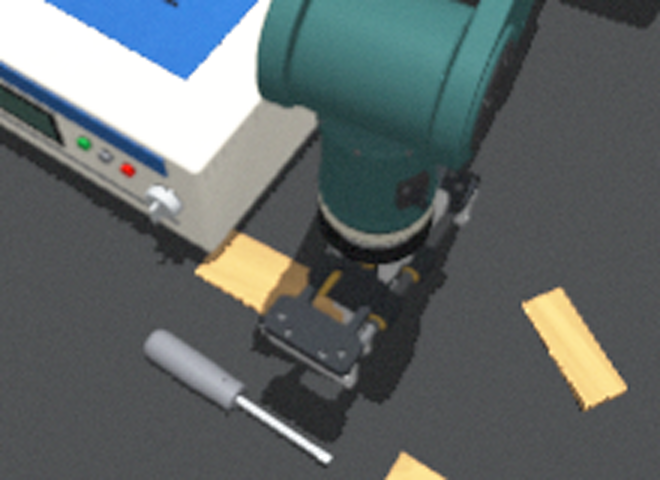

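```bash
python3 -m inch '[{"grip":0.21,"dx":-0.25,"dy":0,"dz":0.1,"rx":0,"ry":0,"rz":0},{"grip":0.21,"dx":-0.25,"dy":0,"dz":0,"rx":0,"ry":0,"rz":0},{"grip":0.21,"dx":-0.2,"dy":0,"dz":0,"rx":0,"ry":0,"rz":0},{"grip":0.21,"dx":-0.15,"dy":0,"dz":0,"rx":0,"ry":0,"rz":0}]';python3 -m inch '[{"grip":0.21,"dx":-0.12,"dy":0,"dz":0,"rx":0,"ry":0,"rz":0},{"grip":0.21,"dx":-0.12,"dy":0,"dz":0,"rx":0,"ry":0,"rz":0}]'
```

```text
time: 7.3
tool_pos: [0.6063, 0.0286, 0.0186]
ee_rot: [3.137, -0.005, 1.393]
wrist_force: [-0.6, 0.5, -0.1]
width: 0.0198
time: 7.55
tool_pos: [0.6052, 0.0222, 0.0186]
ee_rot: [3.137, -0.005, 1.393]
wrist_force: [0.1, 0.0, 0.2]
width: 0.0196
```

```bash
python3 -m inch '[{"grip":0.21,"dx":-0.12,"dy":0,"dz":0,"rx":0,"ry":0,"rz":0}]';python3 -m inch '[{"grip":0.21,"dx":-0.12,"dy":0,"dz":0,"rx":0,"ry":0,"rz":0}]'
```

```text
time: 7.68
tool_pos: [0.6046, 0.0191, 0.0186]
ee_rot: [3.137, -0.005, 1.393]
wrist_force: [0.2, -0.0, -1.3]
width: 0.0198
time: 7.8
tool_pos: [0.6041, 0.0162, 0.0186]
ee_rot: [3.137, -0.006, 1.393]
wrist_force: [0.7, 1.9, 0.3]
width: 0.0193
```

```bash
for i in 1; do python3 -m inch '[{"grip":0.21,"dx":-0.08,"dy":0,"dz":0,"rx":0,"ry":0,"rz":0}]'; python3 -c "
from h import *;print(robot.get_obs()['wrist_force'])"; done
```

```text
time: 7.92
tool_pos: [0.6039, 0.0148, 0.0187]
ee_rot: [3.136, -0.007, 1.393]
wrist_force: [0.3, 1.9, -0.8]
width: 0.0199
[ 0.32884442  1.89016132 -0.79029961]
```

```bash
python3 -m inch '[{"grip":0.21,"dx":-0.08,"dy":0,"dz":0,"rx":0,"ry":0,"rz":0}]'
```

```text
time: 8.05
tool_pos: [0.6037, 0.0137, 0.0187]
ee_rot: [3.136, -0.009, 1.394]
wrist_force: [0.6, 4.9, -0.8]
width: 0.0196
```

```bash
python3 -m inch '[{"grip":0.21,"dx":-0.08,"dy":0,"dz":0,"rx":0,"ry":0,"rz":0}]'
```

```text
time: 8.18
tool_pos: [0.6036, 0.0128, 0.0187]
ee_rot: [3.136, -0.011, 1.394]
wrist_force: [2.3, 5.1, -0.6]
width: 0.0194
```

Run:
```python
from fit import *
o=robot.get_obs(); print(o['time'],o['wrist_force'],o['tool_pos'])
p=cams.snapshot('top'); c0=[.4723,-.1968,-.183]
q,f=fit([(p,boxmask(p,c0))],CP,c0); print(q,f)
save(cv2.resize(p['frame'][130:290,230:450],None,fx=3,fy=3,interpolation=cv2.INTER_CUBIC),'top3.png')
```

```text
8.175 [ 2.32211979  5.11993478 -0.55345562] [0.60356389 0.0127582  0.0187045 ]
[ 0.47269791 -0.19655753 -0.18397872] 458.6875
```

View pics/top3.png

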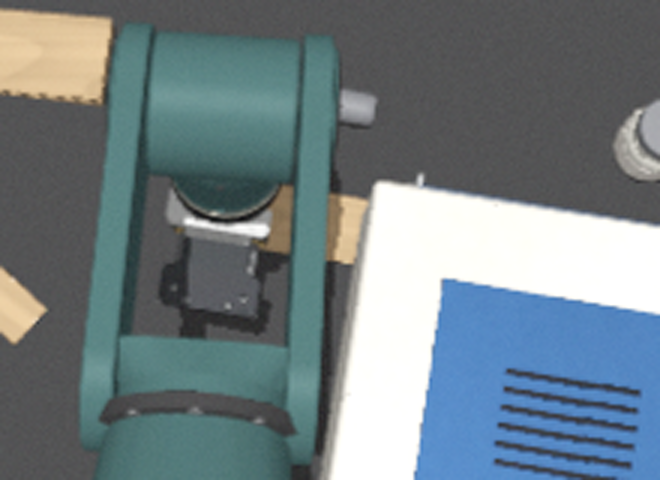

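```bash
python3 -m inch '[{"grip":0.21,"dx":-0.08,"dy":0,"dz":0,"rx":0,"ry":0,"rz":0}]'
```

```text
time: 8.35
tool_pos: [0.6034, 0.0119, 0.0188]
ee_rot: [3.136, -0.013, 1.394]
wrist_force: [1.3, 6.6, -0.4]
width: 0.02
```

```bash
python3 -m inch '[{"grip":0.21,"dx":0.3,"dy":0,"dz":0,"rx":0,"ry":0,"rz":0},{"grip":0.21,"dx":0.5,"dy":0,"dz":0,"rx":0,"ry":0,"rz":0},{"grip":0.21,"dx":0.3,"dy":0,"dz":-0.5,"rx":0,"ry":0,"rz":0},{"grip":0,"dx":0,"dy":0,"dz":-1,"rx":0,"ry":0,"rz":0},{"grip":0,"dx":0,"dy":0,"dz":-1,"rx":0,"ry":0,"rz":0},{"grip":0,"dx":0,"dy":0,"dz":-1,"rx":0,"ry":0,"rz":0},{"grip":0,"dx":0,"dy":0,"dz":-1,"rx":0,"ry":0,"rz":0},{"grip":0,"dx":0,"dy":0,"dz":-1,"rx":0,"ry":0,"rz":0},{"grip":0,"dx":0,"dy":0,"dz":-1,"rx":0,"ry":0,"rz":0},{"grip":0,"dx":0,"dy":0,"dz":-1,"rx":0,"ry":0,"rz":0},{"grip":0,"dx":0,"dy":0,"dz":-0.5,"rx":0,"ry":0,"rz":0}]'
python3 - <<'E'
from fit import *
ps=[cams.snapshot('top'),cams.snapshot('scene')]
w0=[.583,-.058,-1.76]; c0=[.4723,-.1968,-.183]
q,f=fit([(ps[0],boxmask(ps[0],c0))],CP,c0); print('box',q,f,place(np.array([[.085,.105,.15]]),q))
v=[ps[0]['frame'][130:290,230:430],ps[1]['frame'][130:290,200:400]]
save(cv2.resize(np.hstack(v),None,fx=2,fy=2,interpolation=cv2.INTER_CUBIC),'both4.png')
E
python3 plan.py .575 -.109 .19 1.388 6
```

```text
time: 9.72
tool_pos: [0.6067, 0.0387, 0.232]
ee_rot: [3.132, -0.003, 1.396]
wrist_force: [0.4, -0.5, 0.1]
width: 0.0006
box [ 0.47246187 -0.19687737 -0.18046064] 310.0 [[ 0.57492726 -0.10883848  0.15      ]]
[-1.01 -0.04  0.28] [ 0.02 -0.01  0.02]
[-1.01 -0.04  0.28] [ 0.02 -0.01  0.02]
[-1.01 -0.04  0.28] [ 0.02 -0.01  0.02]
[-1.01 -0.04  0.28] [ 0.02 -0.01  0.02]
[-1.01 -0.03  0.28] [ 0.02 -0.01  0.02]
[-1.01 -0.03  0.28] [ 0.02 -0.01  0.02]
t 9.825 pos [0.607  0.0386 0.2318] rot [ 3.131e+00 -3.000e-03  1.396e+00] F [ 0.12 -0.13  0.95]
```

View pics/both4.png

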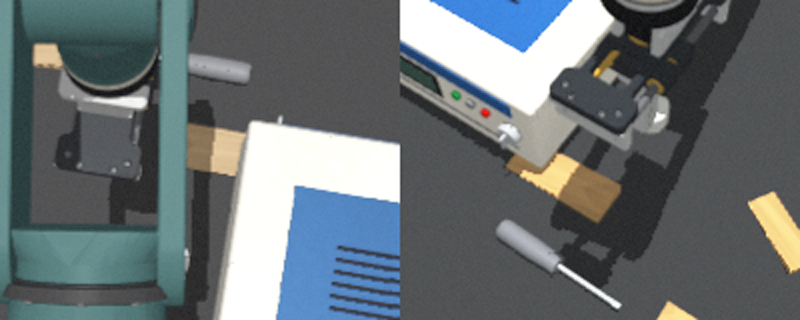

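The wedge sits under the corner and the controller hasn't moved. Next I go over the corner to press.

```bash
python3 -m inch '[{"grip":0,"dx":-1,"dy":-0.05,"dz":0.1,"rx":0,"ry":0,"rz":0},{"grip":0,"dx":-1,"dy":-0.05,"dz":0.1,"rx":0,"ry":0,"rz":0},{"grip":0,"dx":-1,"dy":-0.05,"dz":0.1,"rx":0,"ry":0,"rz":0},{"grip":0,"dx":-1,"dy":-0.05,"dz":0.1,"rx":0,"ry":0,"rz":0},{"grip":0,"dx":-1,"dy":-0.05,"dz":0.2,"rx":0,"ry":0,"rz":0},{"grip":0,"dx":-0.8,"dy":0,"dz":0.2,"rx":0,"ry":0,"rz":0},{"grip":0,"dx":0,"dy":0,"dz":0.2,"rx":0,"ry":0,"rz":0}]'
python3 plan.py .575 -.109 .17 1.388 1
```

```text
time: 10.7
tool_pos: [0.5716, -0.1058, 0.1963]
ee_rot: [-3.138, -0.002, 1.398]
wrist_force: [-1.0, 0.9, 0.2]
width: 0.0003
[-0.1   0.16  1.05] [-0.05 -0.02  0.11]
t 10.7 pos [ 0.5716 -0.1058  0.1963] rot [-3.138e+00 -2.000e-03  1.398e+00] F [-1.01  0.9   0.22]
```

```bash
python3 -m inch '[{"grip":0,"dx":-0.1,"dy":0.16,"dz":0.4,"rx":-0.05,"ry":0,"rz":0},{"grip":0,"dx":0,"dy":0,"dz":0.4,"rx":0,"ry":0,"rz":0},{"grip":0,"dx":0,"dy":0,"dz":0.1,"rx":0,"ry":0,"rz":0}]'
python3 plan.py .575 -.109 .164 1.388 1
```

```text
time: 11.08
tool_pos: [0.5753, -0.1071, 0.1708]
ee_rot: [-3.14, -0.003, 1.4]
wrist_force: [0.1, -0.2, -0.3]
width: 0.0003
[-0.08  0.    0.27] [-0.02 -0.04  0.14]
t 11.075 pos [ 0.5753 -0.1071  0.1708] rot [-3.14e+00 -3.00e-03  1.40e+00] F [ 0.15 -0.19 -0.34]
```

```bash
python3 -m inch '[{"grip":0,"dx":-0.07,"dy":0,"dz":0.1,"rx":0,"ry":0,"rz":0},{"grip":0,"dx":0,"dy":0,"dz":0.1,"rx":0,"ry":0,"rz":0}]'
python3 -m inch '[{"grip":0,"dx":0,"dy":0,"dz":0.1,"rx":0,"ry":0,"rz":0}]'
```

```text
time: 11.32
tool_pos: [0.5753, -0.1082, 0.1657]
ee_rot: [-3.141, -0.004, 1.401]
wrist_force: [0.2, 0.0, 1.1]
width: 0.0006
time: 11.45
tool_pos: [0.5755, -0.1081, 0.1638]
ee_rot: [-3.142, -0.004, 1.401]
wrist_force: [-2.0, 0.2, 7.1]
width: 0.0008
```

```bash
python3 -m inch '[{"grip":0,"dx":0,"dy":0,"dz":0.08,"rx":0,"ry":0,"rz":0}]';python3 -m inch '[{"grip":0,"dx":0,"dy":0,"dz":0.08,"rx":0,"ry":0,"rz":0}]'
```

```text
time: 11.58
tool_pos: [0.5756, -0.1081, 0.1637]
ee_rot: [3.14, -0.003, 1.401]
wrist_force: [-3.5, 1.2, 8.1]
width: 0.0007
time: 11.7
tool_pos: [0.5756, -0.1081, 0.1638]
ee_rot: [3.139, -0.003, 1.401]
wrist_force: [-2.8, 1.6, 6.2]
width: 0.0005
```

```bash
python3 -m inch '[{"grip":0,"dx":0,"dy":0,"dz":0.16,"rx":0,"ry":0,"rz":0}]';python3 -m inch '[{"grip":0,"dx":0,"dy":0,"dz":0.22,"rx":0,"ry":0,"rz":0}]'
```

```text
time: 11.82
tool_pos: [0.5757, -0.108, 0.1635]
ee_rot: [3.136, -0.003, 1.402]
wrist_force: [-5.9, 1.4, 15.6]
width: 0.0005
time: 11.95
tool_pos: [0.5758, -0.108, 0.1634]
ee_rot: [3.133, -0.002, 1.402]
wrist_force: [-7.4, 1.6, 20.0]
width: 0.0006
```

```bash
python3 -m inch '[{"grip":0,"dx":0,"dy":-0.06,"dz":0.22,"rx":0,"ry":0,"rz":0}]'
python3 - <<'E'
from fit import *
ps=[cams.snapshot('top'),cams.snapshot('scene'),cams.snapshot('wrist')]
c0=[.4723,-.1968,-.183]
v=[ps[0]['frame'][130:330,230:490],ps[1]['frame'][60:260,150:410]]
save(cv2.resize(np.hstack(v),None,fx=1.5,fy=1.5),'both5.png'); save(ps[2]['frame'],'wrist5.png')
o=robot.get_obs(); print(o['time'],o['tool_pos'],o['ee_rot'],o['wrist_force'])
q,f=fit([(ps[0],boxmask(ps[0],c0))],CP,c0); print(q,f)
E
```

```text
time: 12.08
tool_pos: [0.5755, -0.1079, 0.1636]
ee_rot: [3.126, -0.001, 1.402]
wrist_force: [-2.4, 1.2, 13.8]
width: 0.0006
12.225 [ 0.57554644 -0.10797473  0.16356425] [ 3.12605929e+00 -1.45909201e-03  1.40185776e+00] [-4.46749436  1.68542825 14.68923562]
[ 0.4686412  -0.19279745 -0.13237189] 1058.375
```

View pics/both5.png

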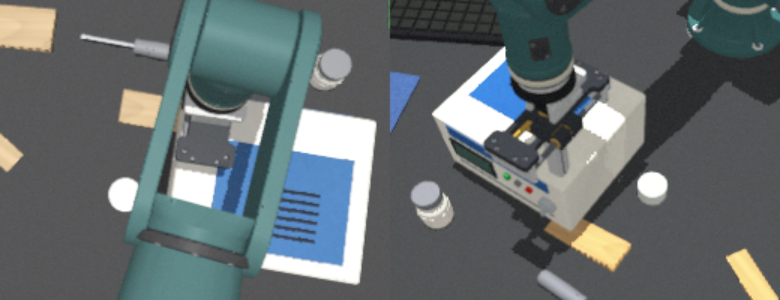

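View pics/wrist5.png

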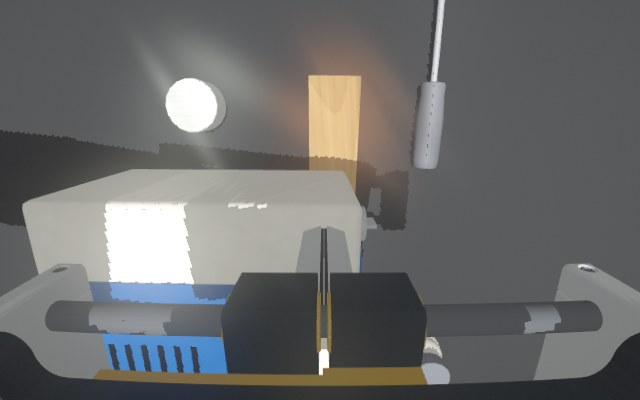

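```bash
python3 -m inch '[{"grip":0,"dx":0,"dy":-0.02,"dz":0.33,"rx":0,"ry":0,"rz":0}]'
python3 - <<'E'
from h import *
p=cams.snapshot('scene');p=cams.snapshot('top')
o=robot.get_obs(); print(o['time'],o['tool_pos'],o['ee_rot'],o['wrist_force'])
print(p['frame'].shape); save(cv2.resize(p['frame'][130:330,230:490],None,fx=2,fy=2),'top6.png')
E
```

```text
time: 12.35
tool_pos: [0.5759, -0.1079, 0.1632]
ee_rot: [3.12, -0.001, 1.402]
wrist_force: [-11.3, 3.3, 28.9]
width: 0.0005
12.45 [ 0.5757728  -0.10793435  0.16333966] [ 3.11932358e+00 -6.71714308e-04  1.40210535e+00] [-9.06426607  2.20306851 22.979449  ]
(400, 640, 3)
```

View pics/top6.png

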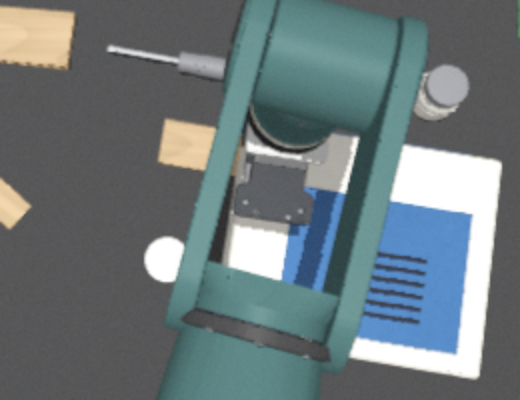

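Holding 23 N; the far controller corner is still at pixel (480,210) and its tool height is unchanged. I hand the job in.

```bash
python3 -c "
from h import *
print(robot.close_job()); print(robot.get_obs()['wrist_force'])"
```

```text
the job is handed in; nothing more can be done
None
the job is handed in; nothing more can be done
```

The wedge is snug under the short foot and the controller no longer gives at that corner. I handed the job in at about 12.5 s of the 48 s, still holding the press.

- **Wedge:** I pushed the middle-sized wedge, nose first, with both fingertips along the controller's -y direction. The push force rose to about 5–6.6 N, with the nose roughly 24 mm past the middle of the foot. I then backed off and shut the fingers.
- **Press test:** I pressed on the top of that corner, about 1 mm from its fitted position. The peak was about 29 N, settling to about 23 N. The tool height stayed at 163.2–163.8 mm from about 6 N upward, so the corner gave no more than about 0.6 mm and did not tip. I judged level from this tool height and did not measure it any other way.
- **Controller position:** A fit after the push put it within about 0.2 mm and 0.003 rad of the start. During the press its visible far corner was still at pixel (480,210).
- **Bystanders:** The jar, puck and screwdriver stayed where they were in the pictures.

**Checks that disagreed:** one outline fit made during the press gave a shifted pose. The arm covers much of the box in that picture, so I trusted the corner pixel instead. There was also a sideways force of about 9 N along with the press, and I saw no sliding from it.

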